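# Reset the ratchet of the pattern board and set it to its lowest notch

### The job

The shoemaker's tilting pattern board is propped too steep for tracing. By its red handle bar, raise it on through its notches and past the top until it comes up against its rubber stop, so that the pawl is thrown out, lower it gently all the way flat onto its rests (which lets the pawl back in), then raise it just to its first, lowest notch, let it down into that notch and let go. Do not let the board fall or force it against the stop, the rests or the pawl, and leave the things around it where they are.

Things in the scene. Friction and masses are not known exactly. Their poses are not given: they have to be found in the camera images.
- stand: Low brown wooden stand of the pattern board, 220 x 270 mm, fixed. Origin on the table top under the middle of the board's hinge; x points level from the hinge towards the handle, y along the hinge, z up. The hinge is on the side nearest the robot, the handle on the far side.
- hinge (a point): Middle of the board's hinge axis, 105 mm above the stand's origin; the axis runs along the stand's y.
- bar (a point): Centre of the red round handle bar, 14 mm thick, 130 mm long, parallel to the hinge axis and 245 mm from it, 60 mm beyond the board's free edge, on two straps 68 mm either side. At board angle a it is at stand x = 0.245 cos a, height 0.105 + 0.245 sin a. Pinched from above (closing along the stand's x), it rolls between the pads as the board swings.
- board (a joint): Angle of the light wooden board (200 x 300 x 12 mm, 0.55 to 0.85 kg with handle, damped hinge) above level, rad; 0 is flat on its rests, more is steeper. Its mid-plane passes through hinge and bar. It starts in the second or top notch. Let go where nothing holds it, it falls faster than is good for it; moved at up to 0.45 rad/s it is treated gently.
- ratchet (a point): Dark toothed disc on the hinge axis, on the stand's -y side. Rising, the board clicks over three notches 0.19 rad apart and can sink only to the last one passed. The lowest holds it somewhere from 0.22 to 0.38 rad: pawl and stop are bolted higher or lower from one day to the next, so notches, reset and stop are never quite at the same angles. The pawl drops in about 0.02 rad above the angle at which the board then rests.
- pawl_place (a point): Usual place of the blue bracket with the red ball-ended pawl and the black rubber stop. Past the top notch the pawl is thrown out (somewhere from 1.0 to 1.2 rad), always a hair before the board meets the stop: feel for the stop. Neither stop nor pawl should be made to bear more than about 15 N of push or pull at the bar; 6 N against the stop is plenty. With the pawl out the board sinks past all notches.
- rests (a point): Middle between the two black rubber rests on the stand, 165 mm from the hinge, 99 mm high, under the board when flat. On the way down the pawl falls back in somewhere from 0.33 to 0.03 rad, always below the lowest notch: so lower the board right onto the rests, pressing with no more than about 15 N.

How it is judged:
By the outcome, as a careful person would: the job done as asked, in the order asked, and still so for the second after the job is handed in, with the robot touching nothing.
It also fails if it takes over 67 s, if anything falls off the work surface, if the arm or the gripper's body presses on something with over 40 N, if the wrist force passes 120 N, or if a joint passes its speed limit or range.

### The arm

A 6-joint arm with a two-finger parallel gripper is mounted at the origin on the work surface. World frame = base frame: x ahead of the robot, y to its left, z up, the work surface at z = 0. Lengths are in mm, angles in rad, forces in N, time in s.
With the tool pointing down it reaches from about 275 to 1000 mm from the base axis. Payload 8.4 kg.
Tool frame: the origin (TCP) lies on the centre line of the jaws, within the pads' length; the fingertips stand 17 mm ahead of it and the grasp point (between the pads) lies 2 mm behind it (r.tcp_to_tips is the z of the fingertips in the tool frame, in mm); z points along the fingers, y is the direction in which the jaws open and shut (so a half turn about z gives the same grasp; the last joint's range is limited). The gripper opens to 85 mm and grips with 20 to 120 N. Pads are 22 mm wide; open, the fingers measure 114 mm over their backs; the gripper's body (76 mm by 85 mm) begins 54 mm behind the grasp point. The pads swing forward as they close: fully open they stand 13 mm farther back than shut.
Start: joints at [-1.276, 0.353, 1.633, -0, 1.155, -0.002], TCP at [182.787, -597.676, 248.281] pointing down, gripper open.
Joint ranges: [-2.63, 2.63], [-0.92, 2.1], [0.06, 2.66], [-1.3, 4.44], [0, 2.69], [-3.02, 3.02]. Speed limits (rad/s): [2.22, 2.22, 2.79, 3.14, 3.14, 3.14].

### API

Orientations are given as [roll, pitch, yaw] about the fixed x, y, z axes, in that order (R = Rz(yaw) Ry(pitch) Rx(roll)).
In Python, from rig import r, cams, job gives the robot as it stands.
- The arm moves only by the tool drive_tool, never from a script. Its argument "deltas" is a list of rows, each a list of 4 numbers: the shift along the tool's x, y, z in cm, then the turn about the tool's z in rad. In form: [[x, y, z, roll], ...]. A call has 1 to 12 rows; each row shifts and turns the commanded pose from where the row before left it, along the tool's axes as they then stand; what a row does not reach is not made up. A row lasts 1/12 s, in which the tool goes at most 41.7 mm and 7.16 degrees, less where a joint would pass 70% of its speed; a pose out of reach is approached as far as the arm can. A call with a gripper value outside its range is refused whole. "jaw" is the closure, from 0 (fully open) to 1 (shut), set as the call begins (left out, the last holds). The fingers move at their own pace and stop on an object; "force" is the grip in N (left out, the last holds). Time passes only in rows, so rows that do not move let the fingers close. It gives the time, the measured TCP pose, the force and the opening at its end, in the units of the state.
- r.sense(): the state, without advancing time (a new reading comes with each control period).
- cams.grab_frame(name): name is "scene" or "top"; returns (picture, depth): 480x640x3 uint8, red, green, blue; 480x640 float32, mm along the optical axis (not along the pixel's ray), 0 where there is no reading.
- cams.camera_params(name): a dict with "fx", "fy", "cx", "cy" (pixels), "R" (3x3) and "t" (3): a world point X has camera coordinates R X + t. Camera axes: x right, y down, z forward; pixel columns grow to the right and rows downward; lengths in mm; the calibration is good to about 2 mm. A picture is of the moment at which its call begins. camera_params takes no time and is no camera call.
- job.sign_off(): hands the job in, once; it reports no verdict.
The state is a dict: "clock": time; "qpos": joint angles; "qvel": joint speeds; "joint_efforts": joint torques, N m; "eef_pos": TCP position; "tcp_rot": TCP orientation; "contact_force": force on the tool from outside, world axes, zero at the start; "wrist_torque": the same for the moment, N m; "opening": opening from 0.0 (shut) to 1.0 (fully open).
Only numpy, scipy, OpenCV 4.12 (cv2) and the standard library are available. Lean on these libraries where they do the work, as an engineer would, in place of code of your own. Each camera call takes 0.05 s, during which the arm holds its last target. There are 200 camera calls.

## Working session

There is one attempt and no reset: what is moved stays moved. The work goes in short steps, Python scripts to look and compute and a tool call to move; the robot and the scene stay as the last step left them, time stands still between calls to the robot, and variables do not carry over. Pictures are saved under pics/ and viewed, about 8 in all and at most 12, crops included, and the job is handed in when it is done.

Besides the shell and the picture viewer there is one more tool, called as a command line: name --pt "numbers of a row" for each row, then --argument value for the rest. drive_tool: Moves the arm, as the interface text tells. Its arguments: {"type":"object","properties":{"deltas":{"type":"array"},"jaw":{"type":"number"},"force":{"type":"number"}},"required":["deltas"]}

```bash
mkdir -p pics; ls
cat > h.py <<'E'
import numpy as np, cv2
from rig import r,cams,job
def grab(n,save=None):
    p,d=cams.grab_frame(n)
    if save: cv2.imwrite('pics/'+save,cv2.cvtColor(p,cv2.COLOR_RGB2BGR))
    return p,d
def pts(n,d,mask):
    c=cams.camera_params(n); v,u=np.nonzero(mask&(d>0)); z=d[v,u]
    P=np.c_[(u-c['cx'])/c['fx']*z,(v-c['cy'])/c['fy']*z,z]
    return (P-c['t'])@np.array(c['R']),u,v
def red(p):
    h=cv2.cvtColor(p,cv2.COLOR_RGB2HSV)
    return ((h[...,0]<8)|(h[...,0]>172))&(h[...,1]>150)&(h[...,2]>70)
E
python3 - <<'E'
from h import *
np.set_printoptions(precision=1,suppress=True)
ims=[]
for n in('scene','top'):
    p,d=grab(n,n+'0.png'); m=red(p)
    k,l,s,c=cv2.connectedComponentsWithStats(m.astype('uint8'))
    for i in range(1,k):
        if s[i,4]>25:
            P,u,v=pts(n,d,l==i)
            print(n,s[i],len(P),np.median(P,0) if len(P) else '',P.min(0),P.max(0))
    c=cams.camera_params(n); print(n,-np.array(c['R']).T@c['t'])
print(r.sense())
E
```

```text
pics
scene [ 383  159   94   28 1003] 998 [617.6  39.1 216.8] [556.1 -24.9 188.6] [629.  153.3 221. ]
scene [236 208  24  59 445] 443 [ 451.6 -132.6   97.9] [ 359.8 -139.3   41.1] [471.5 -63.7 128.9]
scene [1115.5 -439.5  535.5]
top [ 186  136  104   19 1058] 1057 [610.9  42.2 218. ] [598.8 -21.6 212. ] [624.4 107.4 221.5]
top [365 259  12  24 176] 176 [ 444.9 -129.7  123.2] [ 433.4 -136.8   42.9] [ 466.8 -121.2  129.5]
top [459.6 -55.1 847.1]
{'clock': 0.1, 'qpos': array([-1.3,  0.4,  1.6, -0. ,  1.2, -0. ]), 'qvel': array([-0., -0., -0., -0.,  0., -0.]), 'joint_efforts': array([ -0. , -60.6, -34.3,  -0. ,   0. ,   0. ]), 'eef_pos': array([ 182.7, -597.3,  247.6]), 'tcp_rot': array([-3.1,  0. ,  0.3]), 'contact_force': array([ 0.3, -0.2, -0.8]), 'wrist_torque': array([ 0.,  0., -0.]), 'opening': 1.003359843419092}
```

```bash
ls pics
```

```text
scene0.png
top0.png
```

View pics/scene0.png

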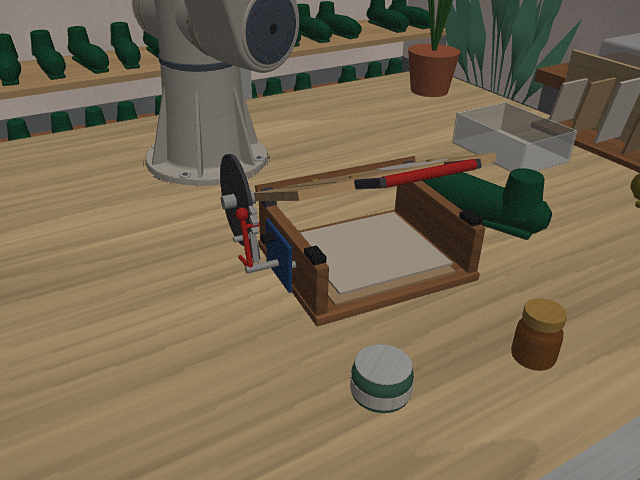

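View pics/top0.png

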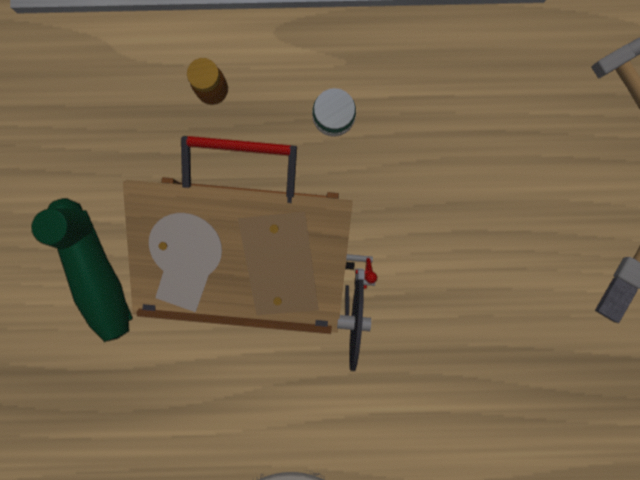

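The scene view shows the board partly raised, with the red bar at about (430,172) and the red pawl at (243,235). The top view shows the bar from (186,140) to (296,150), with a tin at (335,112) and a jar at (208,80) beyond it, and a shoe last on the left. Next I'll fit the bar axis and the obstacles.

Run:
```python
from h import *
np.set_printoptions(precision=3,suppress=True)
A=None
for n in('top','scene'):
    p,d=grab(n); m=red(p)
    k,l,s,c=cv2.connectedComponentsWithStats(m.astype('uint8'))
    for i in range(1,k):
        if s[i,4]>600:
            P,u,v=pts(n,d,l==i)
            md=np.median(P,0); P=P[np.linalg.norm(P-md,axis=1)<80]
            q=np.quantile(P[:,2],.9)
            mn=P.mean(0); e=np.linalg.svd(P-mn,full_matrices=0)[2][0]; e*=np.sign(e[1])
            t=(P-mn)@e; mid=mn+e*(t.min()+t.max())/2
            print(n,'mid',mid,'dir',e,'yaw',np.arctan2(-e[0],e[1]),'len',np.ptp(t),'ztop',q,P[:,2].max())
            # centre from ray geometry: circle fit radius 7 in cross-section
            y=np.array([-e[0]*0+e[1],-e[0],0]); y/=np.linalg.norm(y)
            a=(P-mid)@y; b=P[:,2]-mid[2]-t*0
            from scipy.optimize import least_squares
            f=least_squares(lambda c:np.hypot(a-c[0],b-c[1])-7,[0,-5],loss='soft_l1')
            print(' centre',mid+y*f.x[0]+np.array([0,0,f.x[1]]),'rms',np.sqrt(np.mean(f.fun**2)))
    if n=='top':
        P,u,v=pts(n,d,np.ones_like(m)); I=np.zeros((480,640,3)); I[v,u]=P
        for nm,(a,b,c,e) in dict(tin=(305,80,365,140),jar=(180,50,235,110),last=(25,190,140,345),disc=(345,270,375,372)).items():
            Q=I[b:e,a:c].reshape(-1,3); Q=Q[Q[:,2]>15]; print(nm,Q.min(0),Q.max(0),len(Q))
        # board plane, wood area
        Q=I[200:300,140:330].reshape(-1,3); Q=Q[Q[:,2]>100]
        for _ in range(3):
            mn=Q.mean(0); nn=np.linalg.svd(Q-mn,full_matrices=0)[2][2]; Q=Q[np.abs((Q-mn)@nn)<3]
        nn*=np.sign(nn[2]); print('board n',nn,'angle',np.arccos(nn[2]),'yaw',np.arctan2(-nn[1],-nn[0]),mn)
```

```text
top mid [610.921  42.592 217.788] dir [ 0.112  0.994 -0.001] yaw -0.11193293194735986 len 129.6664712581961 ztop 219.61556935426213 222.00111522717796
 centre [611.526  42.524 212.043] rms 0.8850186824458679
tin [ 672.982 -120.435   15.121] [743.999 -49.758  47.68 ] 1623
jar [731.14   90.883  15.003] [784.261 144.703  77.573] 1323
last [345.528 177.035  19.214] [574.855 370.145 188.426] 8310
disc [ 306.846 -138.491   26.715] [450.814 -91.589 174.087] 1551
board n [-0.437  0.049  0.898] angle 0.4558236334462715 yaw -0.11236281723432252 [481.544  58.617 154.743]
scene mid [617.784  41.182 216.286] dir [ 0.109  0.994 -0.   ] yaw -0.10901754638360128 len 132.45423174401884 ztop 220.00254424208836 221.40461650932392
 centre [613.302  41.672 213.126] rms 3.233007306594987
```

drive_tool --pt "0 0 -0.3 -0.1164" --pt "0 0 -0.3 -0.1164" --pt "0 0 -0.3 -0.1164" --pt "0 0 -0.3 -0.1164" --pt "0 0 -0.3 -0.1164" --pt "0 0 -0.3 -0.1164" --pt "0 0 -0.3 -0.1164" --pt "0 0 -0.3 -0.1164" --pt "0 0 -0.3 -0.1164" --pt "0 0 -0.3 -0.1164" --pt "0 0 0 0" --pt "0 0 0 0" --jaw 0.45 --force 20

```text
clock: 1.2
eef_pos: [182.8, -597.7, 278.2]
tcp_rot: [-3.142, 0.0, 1.457]
contact_force: [0.6, 0.1, 0.1]
opening: 0.551
```

drive_tool --pt "2.85 1.47 0 0" --pt "2.85 1.47 0 0" --pt "2.85 1.47 0 0" --pt "2.85 1.47 0 0" --pt "2.85 1.47 0 0" --pt "2.85 1.47 0 0" --pt "2.85 1.47 0 0" --pt "2.85 1.47 0 0" --pt "2.85 1.47 0 0" --pt "2.85 1.47 0 0" --pt "2.85 1.47 0 0" --pt "2.85 1.47 0 0"

```text
clock: 2.2
eef_pos: [396.2, -275.6, 278.2]
tcp_rot: [3.142, -0.0, 1.456]
contact_force: [0.4, -0.7, 0.2]
opening: 0.546
```

drive_tool --pt "2.85 1.47 0 0" --pt "2.85 1.47 0 0" --pt "2.85 1.47 0 0" --pt "2.85 1.47 0 0" --pt "2.85 1.47 0 0" --pt "2.85 1.47 0 0" --pt "2.85 1.47 0 0" --pt "2.85 1.47 0 0" --pt "2.85 1.47 0 0" --pt "2.85 1.47 0 0" --pt "2.85 1.47 0 0" --pt "2.85 1.47 0 0"

```text
clock: 3.2
eef_pos: [609.0, 45.0, 277.9]
tcp_rot: [-3.141, 0.0, 1.457]
contact_force: [0.5, -0.8, -0.1]
opening: 0.546
```

drive_tool --pt "0 0 0.7 0" --pt "0 0 0.7 0" --pt "0 0 0.7 0" --pt "0 0 0.7 0" --pt "0 0 0.7 0" --pt "0 0 0.7 0" --pt "0 0 0.7 0" --pt "0 0 0.7 0" --pt "0 0 0.6 0" --pt "0 0 0.5 0" --pt "0 0 0 0" --pt "0 0 0 0"

```text
clock: 4.2
eef_pos: [608.5, 43.5, 211.0]
tcp_rot: [-3.141, 0.0, 1.461]
contact_force: [1.0, -0.1, 0.5]
opening: 0.55
```

Run:
```python
from h import *
grab('scene','scene1.png')
s=r.sense(); print(s['eef_pos'],s['contact_force'],s['qpos'])
```

```text
[608.68282983  43.51454246 211.39470684] [0.47700007 1.14133882 0.19489205] [6.89003189e-02 3.66687689e-01 1.70144787e+00 2.10647120e-05
 1.07331031e+00 1.78833882e-01]
```

View pics/scene1.png

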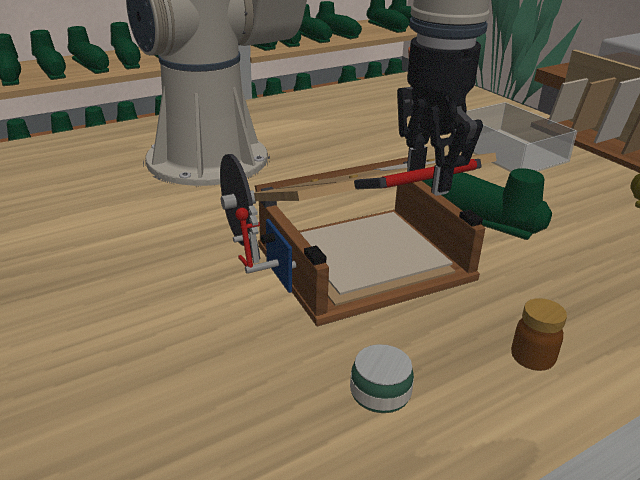

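The bar at (435,175) lies between the open fingers. I'll shift 3 mm outward and then close.

drive_tool --pt "0 0.15 0 0" --pt "0 0.15 0 0" --pt "0 0 0 0"

```text
clock: 4.5
eef_pos: [612.1, 43.1, 211.7]
tcp_rot: [3.141, -0.0, 1.461]
contact_force: [0.2, 0.2, 0.7]
opening: 0.549
```

drive_tool --pt "0 0 0 0" --pt "0 0 0 0" --pt "0 0 0 0" --pt "0 0 0 0" --pt "0 0 0 0" --pt "0 0 0 0" --pt "0 0 0 0" --pt "0 0 0 0" --pt "0 0 0 0" --pt "0 0 0 0" --jaw 1 --force 25

```text
clock: 5.33
eef_pos: [612.2, 43.1, 211.7]
tcp_rot: [3.14, -0.0, 1.461]
contact_force: [5.8, -1.3, 1.7]
opening: 0.153
```

```bash
cat > arc.py <<'E'
import numpy as np,sys
def rows(a0,a1,n):
    # trapezoid profile: soft first/last rows
    w=np.ones(n); w[0]=w[-1]=.5; a=a0+(a1-a0)*np.r_[0,np.cumsum(w)/w.sum()]
    y=np.round(24.5*np.cos(a),2); z=np.round(-24.5*np.sin(a),2)
    print(a0,a1,'rate %.2f'%((a1-a0)/w.sum()*12),[[0,round(float(p),2),round(float(q),2),0] for p,q in zip(np.diff(y),np.diff(z))])
if __name__=='__main__':
    f=list(map(float,sys.argv[1:]))
    for i in range(0,len(f)-1): rows(f[i],f[i+1],12)
E
python3 arc.py .455 .78 1.0
python3 - <<'E'
from rig import r
s=r.sense();print(s['eef_pos'],s['contact_force'],s['wrist_torque'])
E
```

```text
0.455 0.78 rate 0.35 [[0, -0.16, -0.32, 0], [0, -0.34, -0.64, 0], [0, -0.36, -0.63, 0], [0, -0.37, -0.62, 0], [0, -0.39, -0.61, 0], [0, -0.41, -0.6, 0], [0, -0.43, -0.58, 0], [0, -0.45, -0.57, 0], [0, -0.46, -0.56, 0], [0, -0.48, -0.54, 0], [0, -0.49, -0.53, 0], [0, -0.25, -0.26, 0]]
0.78 1.0 rate 0.24 [[0, -0.18, -0.17, 0], [0, -0.35, -0.35, 0], [0, -0.36, -0.33, 0], [0, -0.36, -0.33, 0], [0, -0.37, -0.32, 0], [0, -0.38, -0.31, 0], [0, -0.38, -0.3, 0], [0, -0.39, -0.3, 0], [0, -0.4, -0.29, 0], [0, -0.4, -0.28, 0], [0, -0.41, -0.27, 0], [0, -0.2, -0.14, 0]]
[612.20661014  43.08762639 211.6559557 ] [ 5.77023994 -1.26944435  1.69586502] [-0.18267123 -0.84671917 -0.03435913]
```

drive_tool --pt "0 -0.16 -0.32 0" --pt "0 -0.34 -0.64 0" --pt "0 -0.36 -0.63 0" --pt "0 -0.37 -0.62 0" --pt "0 -0.39 -0.61 0" --pt "0 -0.41 -0.6 0" --pt "0 -0.43 -0.58 0" --pt "0 -0.45 -0.57 0" --pt "0 -0.46 -0.56 0" --pt "0 -0.48 -0.54 0" --pt "0 -0.49 -0.53 0" --pt "0 -0.25 -0.26 0"

```text
clock: 6.33
eef_pos: [566.9, 48.2, 277.3]
tcp_rot: [3.138, -0.0, 1.461]
contact_force: [7.4, -0.8, 3.1]
opening: 0.153
```

drive_tool --pt "0 -0.13 -0.17 0" --pt "0 -0.3 -0.35 0" --pt "0 -0.36 -0.33 0" --pt "0 -0.36 -0.33 0" --pt "0 -0.37 -0.32 0" --pt "0 -0.38 -0.31 0" --pt "0 -0.38 -0.3 0" --pt "0 -0.39 -0.3 0" --pt "0 -0.4 -0.29 0" --pt "0 -0.4 -0.28 0" --pt "0 -0.41 -0.27 0" --pt "0 -0.2 -0.14 0"

```text
clock: 7.33
eef_pos: [526.9, 52.7, 311.5]
tcp_rot: [3.137, -0.001, 1.461]
contact_force: [7.4, -0.4, 5.6]
opening: 0.155
```

```bash
python3 arc.py 1.0 1.08 1.15 1.2 1.25
cat > st.py <<'E'
from h import *
def st(H=np.array([393.2,66.9])):
    s=r.sense(); e=s['eef_pos']; F=s['contact_force']; ux=np.array([np.cos(.112),-np.sin(.112)])
    X=(e[:2]-H)@ux; Z=e[2]+2-105; a=np.arctan2(Z,X); fx=F[:2]@ux
    print('t %.2f a %.3f R %.1f  Frad %.1f Ftan %.1f'%(s['clock'],a,np.hypot(X,Z),fx*np.cos(a)+F[2]*np.sin(a),-fx*np.sin(a)+F[2]*np.cos(a)),e.round(1),F.round(1),s['wrist_torque'].round(2))
if __name__=='__main__': st()
E
python3 st.py
```

```text
1.0 1.08 rate 0.09 [[0, -0.08, -0.04, 0], [0, -0.15, -0.1, 0], [0, -0.15, -0.09, 0], [0, -0.15, -0.1, 0], [0, -0.15, -0.09, 0], [0, -0.16, -0.09, 0], [0, -0.15, -0.09, 0], [0, -0.16, -0.09, 0], [0, -0.15, -0.08, 0], [0, -0.16, -0.09, 0], [0, -0.15, -0.09, 0], [0, -0.08, -0.04, 0]]
1.08 1.15 rate 0.08 [[0, -0.07, -0.03, 0], [0, -0.14, -0.08, 0], [0, -0.14, -0.07, 0], [0, -0.14, -0.07, 0], [0, -0.14, -0.07, 0], [0, -0.14, -0.07, 0], [0, -0.14, -0.07, 0], [0, -0.14, -0.06, 0], [0, -0.14, -0.07, 0], [0, -0.14, -0.07, 0], [0, -0.14, -0.06, 0], [0, -0.07, -0.03, 0]]
1.15 1.2 rate 0.05 [[0, -0.05, -0.03, 0], [0, -0.1, -0.04, 0], [0, -0.11, -0.04, 0], [0, -0.1, -0.05, 0], [0, -0.1, -0.04, 0], [0, -0.1, -0.05, 0], [0, -0.11, -0.04, 0], [0, -0.1, -0.04, 0], [0, -0.1, -0.04, 0], [0, -0.11, -0.04, 0], [0, -0.1, -0.04, 0], [0, -0.05, -0.02, 0]]
1.2 1.25 rate 0.05 [[0, -0.05, -0.03, 0], [0, -0.11, -0.03, 0], [0, -0.1, -0.04, 0], [0, -0.11, -0.04, 0], [0, -0.1, -0.04, 0], [0, -0.11, -0.04, 0], [0, -0.1, -0.04, 0], [0, -0.11, -0.03, 0], [0, -0.1, -0.04, 0], [0, -0.11, -0.04, 0], [0, -0.1, -0.03, 0], [0, -0.05, -0.02, 0]]
t 7.33 a 0.998 R 248.1  Frad 8.7 Ftan -3.2 [526.9  52.7 311.5] [ 7.4 -0.4  5.6] [-0.2  -1.42 -0.01]
```

drive_tool --pt "0 -0.03 -0.1 0" --pt "0 -0.08 -0.1 0" --pt "0 -0.1 -0.08 0" --pt "0 -0.1 -0.06 0" --pt "0 -0.1 -0.06 0" --pt "0 -0.05 -0.03 0"

```text
clock: 7.83
eef_pos: [521.7, 53.3, 315.0]
tcp_rot: [3.139, -0.001, 1.461]
contact_force: [5.4, -0.3, 4.6]
opening: 0.152
```

```bash
python3 st.py
```

```text
t 7.83 a 1.023 R 248.3  Frad 6.7 Ftan -2.3 [521.7  53.3 315. ] [ 5.4 -0.3  4.6] [-0.1  -1.16 -0.01]
```

drive_tool --pt "0 -0.08 -0.06 0" --pt "0 -0.1 -0.06 0" --pt "0 -0.1 -0.06 0" --pt "0 -0.1 -0.06 0" --pt "0 -0.1 -0.06 0" --pt "0 -0.05 -0.03 0"

```text
clock: 8.33
eef_pos: [516.5, 53.8, 318.3]
tcp_rot: [3.139, -0.001, 1.461]
contact_force: [5.0, -0.3, 3.6]
opening: 0.153
```

```bash
python3 st.py
```

```text
t 8.33 a 1.048 R 248.5  Frad 5.6 Ftan -2.6 [516.5  53.8 318.3] [ 5.  -0.3  3.6] [-0.11 -1.12 -0.03]
```

drive_tool --pt "0 -0.08 -0.05 0" --pt "0 -0.1 -0.06 0" --pt "0 -0.1 -0.05 0" --pt "0 -0.1 -0.05 0" --pt "0 -0.1 -0.05 0" --pt "0 -0.05 -0.03 0"

```text
clock: 8.83
eef_pos: [511.4, 54.4, 321.4]
tcp_rot: [3.138, -0.001, 1.461]
contact_force: [4.6, -0.3, 5.4]
opening: 0.152
```

```bash
python3 st.py
```

```text
t 8.83 a 1.073 R 248.6  Frad 7.0 Ftan -1.5 [511.4  54.4 321.4] [ 4.6 -0.3  5.4] [-0.13 -1.17 -0.01]
```

drive_tool --pt "0 -0.08 -0.04 0" --pt "0 -0.1 -0.05 0" --pt "0 -0.1 -0.05 0" --pt "0 -0.1 -0.06 0" --pt "0 -0.1 -0.05 0" --pt "0 -0.05 -0.03 0"

```text
clock: 9.33
eef_pos: [506.0, 55.0, 324.1]
tcp_rot: [3.139, -0.001, 1.461]
contact_force: [4.6, -0.4, 4.8]
opening: 0.151
```

```bash
python3 st.py
```

```text
t 9.33 a 1.097 R 248.5  Frad 6.4 Ftan -1.9 [506.   55.  324.1] [ 4.6 -0.4  4.8] [-0.08 -1.04 -0.  ]
```

drive_tool --pt "0 -0.08 -0.04 0" --pt "0 -0.1 -0.05 0" --pt "0 -0.1 -0.05 0" --pt "0 -0.1 -0.05 0" --pt "0 -0.1 -0.05 0" --pt "0 -0.05 -0.02 0"

```text
clock: 9.83
eef_pos: [502.4, 55.2, 326.1]
tcp_rot: [3.135, -0.0, 1.461]
contact_force: [17.1, -2.6, -7.8]
opening: 0.152
```

```bash
python3 st.py
```

```text
t 9.83 a 1.113 R 248.6  Frad 0.7 Ftan -18.9 [502.4  55.2 326.1] [17.1 -2.6 -7.8] [-0.35 -2.87 -0.02]
```

drive_tool --pt "0 0.1 0.05 0" --pt "0 0.1 0.05 0" --pt "0 0.1 0.05 0" --pt "0 0.1 0.05 0"

```text
clock: 10.17
eef_pos: [505.2, 55.1, 324.7]
tcp_rot: [3.138, -0.001, 1.461]
contact_force: [6.7, -0.7, 7.4]
opening: 0.153
```

```bash
python3 - <<'E'
import st; from h import *
st.st()
p,d=grab('scene'); 
a=cv2.imread('pics/scene0.png')[140:300,190:350]; b=cv2.cvtColor(p,cv2.COLOR_RGB2BGR)[140:300,190:350]
cv2.imwrite('pics/pawl.png',cv2.resize(np.hstack([a,b]),None,fx=2.5,fy=2.5))
E
python3 arc.py 1.095 .8 .47 .15
```

```text
t 10.17 a 1.101 R 248.7  Frad 9.6 Ftan -2.7 [505.2  55.1 324.7] [ 6.7 -0.7  7.4] [-0.07 -1.02 -0.01]
1.095 0.8 rate -0.32 [[0, 0.29, 0.15, 0], [0, 0.58, 0.32, 0], [0, 0.57, 0.33, 0], [0, 0.55, 0.35, 0], [0, 0.55, 0.36, 0], [0, 0.54, 0.38, 0], [0, 0.53, 0.39, 0], [0, 0.52, 0.4, 0], [0, 0.5, 0.42, 0], [0, 0.5, 0.43, 0], [0, 0.48, 0.45, 0], [0, 0.24, 0.22, 0]]
0.8 0.47 rate -0.36 [[0, 0.26, 0.26, 0], [0, 0.51, 0.53, 0], [0, 0.5, 0.54, 0], [0, 0.48, 0.56, 0], [0, 0.46, 0.57, 0], [0, 0.44, 0.59, 0], [0, 0.43, 0.6, 0], [0, 0.41, 0.61, 0], [0, 0.39, 0.62, 0], [0, 0.37, 0.63, 0], [0, 0.35, 0.65, 0], [0, 0.17, 0.32, 0]]
0.47 0.15 rate -0.35 [[0, 0.16, 0.32, 0], [0, 0.31, 0.65, 0], [0, 0.28, 0.65, 0], [0, 0.27, 0.66, 0], [0, 0.24, 0.67, 0], [0, 0.23, 0.68, 0], [0, 0.21, 0.68, 0], [0, 0.19, 0.69, 0], [0, 0.16, 0.69, 0], [0, 0.15, 0.7, 0], [0, 0.13, 0.7, 0], [0, 0.05, 0.35, 0]]
```

View pics/pawl.png

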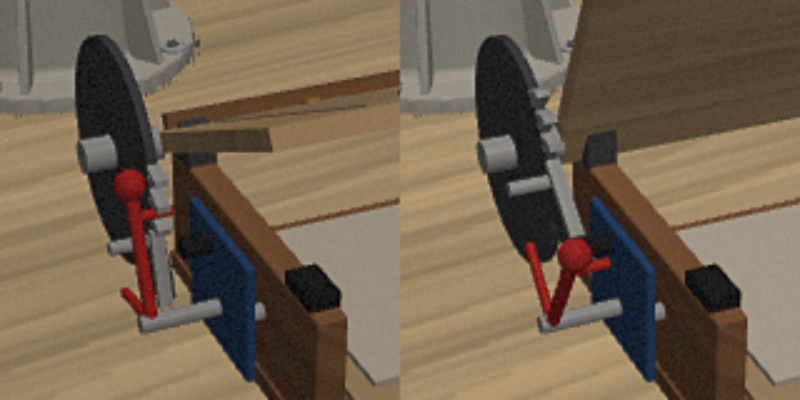

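The side-by-side crop (left before, right now) shows the red pawl ball swung away from the toothed sector, from (130,185) to (575,255) in the crop, so the pawl is out. Next I'll lower the board.

drive_tool --pt "0 0.3 0.1 0" --pt "0 0.58 0.3 0" --pt "0 0.57 0.33 0" --pt "0 0.55 0.35 0" --pt "0 0.55 0.36 0" --pt "0 0.54 0.38 0" --pt "0 0.53 0.39 0" --pt "0 0.52 0.4 0" --pt "0 0.5 0.42 0" --pt "0 0.5 0.43 0" --pt "0 0.48 0.45 0" --pt "0 0.24 0.22 0"

```text
clock: 11.22
eef_pos: [562.7, 48.6, 281.7]
tcp_rot: [3.141, -0.0, 1.461]
contact_force: [5.3, 0.4, 4.1]
opening: 0.153
```

```bash
python3 st.py
```

```text
t 11.22 a 0.809 R 247.0  Frad 6.5 Ftan -1.0 [562.7  48.6 281.7] [5.3 0.4 4.1] [ 0.07 -0.46  0.01]
```

drive_tool --pt "0 0.27 0.25 0" --pt "0 0.51 0.53 0" --pt "0 0.5 0.54 0" --pt "0 0.48 0.56 0" --pt "0 0.46 0.57 0" --pt "0 0.44 0.59 0" --pt "0 0.43 0.6 0" --pt "0 0.41 0.61 0" --pt "0 0.39 0.62 0" --pt "0 0.37 0.63 0" --pt "0 0.35 0.65 0" --pt "0 0.17 0.32 0"

```text
clock: 12.22
eef_pos: [609.7, 43.3, 216.5]
tcp_rot: [-3.141, 0.0, 1.461]
contact_force: [3.7, 0.7, 0.1]
opening: 0.149
```

```bash
python3 st.py
```

```text
t 12.22 a 0.480 R 245.6  Frad 3.3 Ftan -1.6 [609.7  43.3 216.5] [3.7 0.7 0.1] [ 0.16 -0.27 -0.06]
```

drive_tool --pt "0 0.16 0.32 0" --pt "0 0.31 0.65 0" --pt "0 0.28 0.65 0" --pt "0 0.27 0.66 0" --pt "0 0.24 0.67 0" --pt "0 0.23 0.68 0" --pt "0 0.21 0.68 0" --pt "0 0.19 0.69 0" --pt "0 0.16 0.69 0" --pt "0 0.15 0.7 0" --pt "0 0.13 0.7 0" --pt "0 0.05 0.35 0"

```text
clock: 13.22
eef_pos: [634.0, 40.6, 142.4]
tcp_rot: [3.14, 0.0, 1.461]
contact_force: [6.4, -0.7, -0.0]
opening: 0.152
```

```bash
python3 st.py; python3 arc.py .15 .04
```

```text
t 13.22 a 0.161 R 245.5  Frad 6.3 Ftan -1.0 [634.   40.6 142.4] [ 6.4 -0.7 -0. ] [-0.09 -0.88  0.01]
0.15 0.04 rate -0.12 [[0, 0.02, 0.12, 0], [0, 0.04, 0.24, 0], [0, 0.03, 0.25, 0], [0, 0.03, 0.24, 0], [0, 0.03, 0.24, 0], [0, 0.02, 0.25, 0], [0, 0.02, 0.24, 0], [0, 0.02, 0.24, 0], [0, 0.02, 0.25, 0], [0, 0.01, 0.24, 0], [0, 0.02, 0.25, 0], [0, 0.0, 0.12, 0]]
```

drive_tool --pt "0 0.07 0.15 0" --pt "0 0.05 0.29 0" --pt "0 0.04 0.29 0" --pt "0 0.03 0.29 0" --pt "0 0.03 0.29 0" --pt "0 0.03 0.29 0" --pt "0 0.03 0.29 0" --pt "0 0.02 0.29 0" --pt "0 0.02 0.29 0" --pt "0 0.02 0.29 0" --pt "0 0.01 0.29 0" --pt "0 0.01 0.15 0"

```text
clock: 14.22
eef_pos: [637.3, 40.2, 110.8]
tcp_rot: [3.14, -0.0, 1.461]
contact_force: [6.3, -1.0, -1.1]
opening: 0.151
```

```bash
python3 st.py
```

```text
t 14.22 a 0.032 R 245.7  Frad 6.3 Ftan -1.3 [637.3  40.2 110.8] [ 6.3 -1.  -1.1] [-0.13 -0.74 -0.  ]
```

drive_tool --pt "0 0.01 0.1 0" --pt "0 0 0.1 0" --pt "0 0.01 0.1 0" --pt "0 0 0.1 0" --pt "0 0 0.1 0" --pt "0 0 0 0"

```text
clock: 14.72
eef_pos: [637.5, 40.2, 105.9]
tcp_rot: [3.14, 0.0, 1.461]
contact_force: [6.5, -0.7, -3.0]
opening: 0.148
```

```bash
python3 st.py
```

```text
t 14.72 a 0.012 R 245.7  Frad 6.5 Ftan -3.0 [637.5  40.2 105.9] [ 6.5 -0.7 -3. ] [-0.16 -0.85 -0.  ]
```

drive_tool --pt "0 0 0.07 0" --pt "0 0 0.07 0" --pt "0 0 0.06 0" --pt "0 0 0 0"

```text
clock: 15.05
eef_pos: [637.5, 40.2, 104.0]
tcp_rot: [3.14, -0.0, 1.461]
contact_force: [6.6, -0.1, -2.0]
opening: 0.148
```

drive_tool --pt "0 0 0.05 0" --pt "0 0 0.05 0" --pt "0 0 0.05 0" --pt "0 0 0 0"

```text
clock: 15.38
eef_pos: [637.5, 40.2, 102.5]
tcp_rot: [3.14, 0.0, 1.461]
contact_force: [6.2, -0.1, -1.8]
opening: 0.15
```

drive_tool --pt "0 0 0.05 0" --pt "0 0 0.05 0" --pt "0 0 0.05 0" --pt "0 0 0 0"

```text
clock: 15.72
eef_pos: [637.5, 40.2, 101.0]
tcp_rot: [3.14, -0.0, 1.461]
contact_force: [5.5, -0.7, -1.1]
opening: 0.151
```

drive_tool --pt "0 0 0.05 0" --pt "0 0 0.05 0" --pt "0 0 0.05 0" --pt "0 0 0 0"

```text
clock: 16.05
eef_pos: [637.6, 40.2, 99.9]
tcp_rot: [3.14, 0.0, 1.461]
contact_force: [6.0, -1.5, 1.5]
opening: 0.153
```

drive_tool --pt "0 0 0.05 0" --pt "0 0 0.05 0" --pt "0 0 0 0" --pt "0 0 0 0"

```text
clock: 16.38
eef_pos: [637.6, 40.2, 99.8]
tcp_rot: [3.14, -0.0, 1.461]
contact_force: [2.6, -1.8, 9.7]
opening: 0.151
```

Run:
```python
import st; from h import *
st.st()
p,d=grab('scene'); 
b=cv2.cvtColor(p,cv2.COLOR_RGB2BGR)[130:330,190:510]
cv2.imwrite('pics/flat.png',cv2.resize(b,None,fx=2.5,fy=2.5))
```

```text
t 16.38 a -0.013 R 245.8  Frad 2.7 Ftan 9.8 [637.6  40.2  99.8] [ 2.6 -1.8  9.7] [-0.2  -0.29 -0.01]
```

View pics/flat.png

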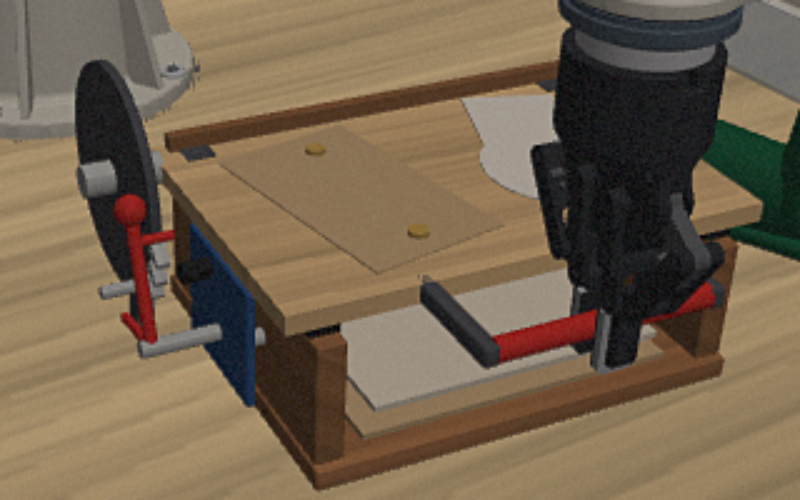

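The board lies flat on its rests (the front edge meets the black pad at (325,325) in the crop). The pawl is back upright against the disc, with its ball at (130,210). Next I'll raise it to about 0.33 rad, between the estimated first-notch click (about 0.285) and the second (about 0.475).

```bash
python3 arc.py 0 .17 .33
```

```text
0.0 0.17 rate 0.19 [[0, 0.0, -0.19, 0], [0, -0.01, -0.38, 0], [0, -0.01, -0.38, 0], [0, -0.02, -0.37, 0], [0, -0.02, -0.38, 0], [0, -0.03, -0.38, 0], [0, -0.03, -0.38, 0], [0, -0.04, -0.37, 0], [0, -0.05, -0.38, 0], [0, -0.05, -0.37, 0], [0, -0.06, -0.38, 0], [0, -0.03, -0.18, 0]]
0.17 0.33 rate 0.17 [[0, -0.03, -0.18, 0], [0, -0.07, -0.35, 0], [0, -0.07, -0.35, 0], [0, -0.08, -0.35, 0], [0, -0.08, -0.35, 0], [0, -0.08, -0.34, 0], [0, -0.09, -0.35, 0], [0, -0.1, -0.34, 0], [0, -0.1, -0.34, 0], [0, -0.1, -0.34, 0], [0, -0.11, -0.34, 0], [0, -0.06, -0.17, 0]]
```

drive_tool --pt "0 0.0 -0.19 0" --pt "0 -0.01 -0.38 0" --pt "0 -0.01 -0.38 0" --pt "0 -0.02 -0.37 0" --pt "0 -0.02 -0.38 0" --pt "0 -0.03 -0.38 0" --pt "0 -0.03 -0.38 0" --pt "0 -0.04 -0.37 0" --pt "0 -0.05 -0.38 0" --pt "0 -0.05 -0.37 0" --pt "0 -0.06 -0.38 0" --pt "0 -0.03 -0.18 0"

```text
clock: 17.43
eef_pos: [634.4, 40.6, 140.4]
tcp_rot: [3.139, -0.0, 1.461]
contact_force: [7.7, -0.8, -2.6]
opening: 0.149
```

drive_tool --pt "0 -0.03 -0.18 0" --pt "0 -0.07 -0.35 0" --pt "0 -0.07 -0.35 0" --pt "0 -0.08 -0.35 0" --pt "0 -0.08 -0.35 0" --pt "0 -0.08 -0.34 0" --pt "0 -0.09 -0.35 0" --pt "0 -0.1 -0.34 0" --pt "0 -0.1 -0.34 0" --pt "0 -0.1 -0.34 0" --pt "0 -0.11 -0.34 0" --pt "0 -0.06 -0.17 0"

```text
clock: 18.43
eef_pos: [625.3, 41.6, 178.8]
tcp_rot: [3.138, -0.0, 1.461]
contact_force: [8.8, -2.5, -1.3]
opening: 0.148
```

Run:
```python
import st; from h import *
st.st()
p,d=grab('top','top2.png'); P,u,v=pts('top',d,np.ones((480,640),bool)); I=np.zeros((480,640,3)); I[v,u]=P
# board patch on robot-near side, not hidden by the arm: print plane fit over wood pixels
Q=P[(P[:,0]>400)&(P[:,0]<560)&(P[:,1]>-60)&(P[:,1]<200)&(P[:,2]>105)&(P[:,2]<190)]
for t in(30,10,4,3,3):
    mn=np.median(Q,0) if t==30 else Q.mean(0); n=np.linalg.svd(Q-Q.mean(0),full_matrices=0)[2][2]; Q=Q[np.abs((Q-Q.mean(0))@n)<t]
print(len(Q),'angle',np.arccos(abs(n[2])),n)
p,d=grab('scene'); cv2.imwrite('pics/s3.png',cv2.resize(cv2.cvtColor(p,cv2.COLOR_RGB2BGR)[130:330,190:510],None,fx=2.5,fy=2.5))
```

```text
t 18.43 a 0.314 R 245.4  Frad 8.2 Ftan -4.0 [625.3  41.6 178.8] [ 8.8 -2.5 -1.3] [-0.29 -1.69 -0.03]
5382 angle 0.31300665587326226 [ 0.30732766 -0.01909977 -0.95141206]
```

View pics/s3.png

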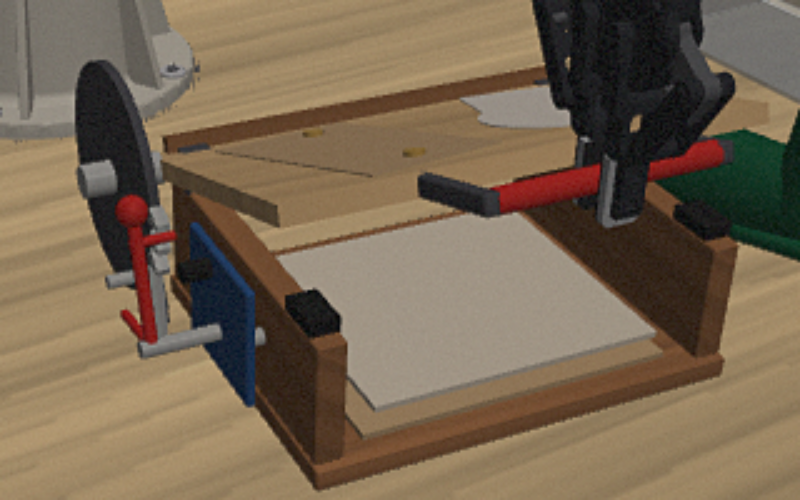

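The view shows the board raised, clear of the rests, with the pawl against the toothed sector. Next I'll let it down slowly and feel for the notch.

drive_tool --pt "0 0.04 0.1 0" --pt "0 0.04 0.1 0" --pt "0 0.04 0.1 0" --pt "0 0.03 0.1 0" --pt "0 0.03 0.1 0" --pt "0 0.03 0.1 0" --pt "0 0.03 0.1 0" --pt "0 0.03 0.1 0" --pt "0 0.03 0.1 0" --pt "0 0.03 0.1 0" --pt "0 0 0 0"

```text
clock: 19.45
eef_pos: [628.3, 41.3, 168.3]
tcp_rot: [3.139, -0.0, 1.461]
contact_force: [7.6, -1.1, 0.1]
opening: 0.155
```

drive_tool --pt "0 0.02 0.07 0" --pt "0 0.02 0.07 0" --pt "0 0.02 0.06 0" --pt "0 0 0 0"

```text
clock: 19.78
eef_pos: [628.8, 41.2, 166.5]
tcp_rot: [3.139, -0.0, 1.461]
contact_force: [6.9, -2.0, 2.1]
opening: 0.153
```

```bash
python3 st.py
```

```text
t 19.78 a 0.262 R 245.4  Frad 7.4 Ftan 0.2 [628.8  41.2 166.5] [ 6.9 -2.   2.1] [-0.19 -0.94 -0.01]
```

drive_tool --pt "0 0.01 0.05 0" --pt "0 0.01 0.05 0" --pt "0 0.01 0.05 0" --pt "0 0 0 0"

```text
clock: 20.12
eef_pos: [629.1, 41.1, 165.3]
tcp_rot: [3.139, -0.0, 1.461]
contact_force: [6.5, -1.1, 4.3]
opening: 0.153
```

```bash
python3 st.py
```

```text
t 20.12 a 0.257 R 245.4  Frad 7.5 Ftan 2.4 [629.1  41.1 165.3] [ 6.5 -1.1  4.3] [-0.21 -0.86 -0.08]
```

drive_tool --pt "0 0.01 0.05 0" --pt "0 0.01 0.05 0" --pt "0 0 0.05 0" --pt "0 0 0 0" --pt "0 0 0 0"

```text
clock: 20.53
eef_pos: [629.5, 41.1, 164.2]
tcp_rot: [3.138, -0.0, 1.461]
contact_force: [5.9, -1.4, 6.6]
opening: 0.158
```

```bash
python3 st.py
```

```text
t 20.53 a 0.252 R 245.4  Frad 7.5 Ftan 4.9 [629.5  41.1 164.2] [ 5.9 -1.4  6.6] [-0.24 -0.7  -0.04]
```

```bash
cat > ang.py <<'E'
from h import *
def ang(tag=None):
    p,d=grab('top',tag); P,u,v=pts('top',d,np.ones((480,640),bool))
    Q=P[(P[:,0]>400)&(P[:,0]<560)&(P[:,1]>-60)&(P[:,1]<200)&(P[:,2]>105)&(P[:,2]<190)]
    for t in(30,10,4,3,3):
        n=np.linalg.svd(Q-Q.mean(0),full_matrices=0)[2][2]; Q=Q[np.abs((Q-Q.mean(0))@n)<t]
    print(len(Q),'angle',np.arccos(abs(n[2])))
if __name__=='__main__': ang(); ang()
E
python3 ang.py
```

```text
5425 angle 0.2528351063716805
5432 angle 0.25249828965427185
```

drive_tool --pt "0 0 0.05 0" --pt "0 0 0.05 0" --pt "0 0 0 0" --pt "0 0 0 0" --pt "0 0 0 0"

```text
clock: 21.05
eef_pos: [629.6, 41.1, 163.5]
tcp_rot: [3.138, -0.0, 1.461]
contact_force: [6.1, -2.9, 8.2]
opening: 0.156
```

```bash
python3 ang.py; python3 st.py
```

```text
5421 angle 0.2495187327011344
5420 angle 0.24983763684293425
t 21.15 a 0.249 R 245.4  Frad 6.3 Ftan 6.4 [629.6  41.1 163.5] [ 4.5 -1.3  7.7] [-0.26 -0.66 -0.07]
```

The upward support force has gone from −4 to +6 N, so the pawl is carrying the board. I'll ease back up to neutral and then open the jaws.

drive_tool --pt "0 0 -0.05 0" --pt "0 -0.01 -0.05 0" --pt "0 -0.01 -0.05 0" --pt "0 -0.01 -0.05 0" --pt "0 0 0 0" --pt "0 0 0 0"

```text
clock: 21.65
eef_pos: [629.2, 41.1, 165.1]
tcp_rot: [3.138, -0.0, 1.461]
contact_force: [5.7, -1.9, 4.9]
opening: 0.15
```

```bash
python3 st.py; python3 ang.py
```

```text
t 21.65 a 0.256 R 245.4  Frad 6.9 Ftan 3.2 [629.2  41.1 165.1] [ 5.7 -1.9  4.9] [-0.27 -0.85 -0.03]
5431 angle 0.2559089473307175
5434 angle 0.2562732935320864
```

drive_tool --pt "0 -0.01 -0.05 0" --pt "0 -0.01 -0.05 0" --pt "0 -0.01 -0.05 0" --pt "0 0 -0.05 0" --pt "0 0 0 0" --pt "0 0 0 0"

```text
clock: 22.25
eef_pos: [628.8, 41.2, 166.7]
tcp_rot: [3.139, -0.0, 1.461]
contact_force: [6.3, -2.1, 2.7]
opening: 0.152
```

drive_tool --pt "0 0 0 0" --pt "0 0 0 0" --pt "0 0 0 0" --pt "0 0 0 0" --pt "0 0 0 0" --pt "0 0 0 0" --pt "0 0 0 0" --pt "0 0 0 0" --jaw 0.5

```text
clock: 22.92
eef_pos: [627.4, 41.4, 166.1]
tcp_rot: [-3.141, 0.0, 1.461]
contact_force: [1.0, -1.1, -0.7]
opening: 0.503
```

```bash
python3 st.py; python3 ang.py
```

```text
t 22.92 a 0.262 R 243.9  Frad 0.9 Ftan -0.9 [627.4  41.4 166.1] [ 1.  -1.1 -0.7] [-0.01 -0.03  0.  ]
5431 angle 0.2638109080019851
5439 angle 0.26390902773258723
```

drive_tool --pt "0 0 -0.4 0" --pt "0 0 -0.7 0" --pt "0 0 -1 0" --pt "0 0 -1 0" --pt "0 0 -1 0" --pt "0 0 -1 0" --pt "0 0 -1 0" --pt "0 0 -1 0" --pt "0 0 -1 0" --pt "0 0 -1 0" --pt "0 0 -0.5 0" --pt "0 0 0 0"

```text
clock: 24.02
eef_pos: [628.2, 41.4, 263.8]
tcp_rot: [3.139, -0.0, 1.461]
contact_force: [-0.1, 0.4, -0.9]
opening: 0.502
```

```bash
python3 st.py; python3 ang.py; python3 -c "
from h import *
grab('scene','end.png')"
```

```text
t 24.02 a 0.597 R 285.9  Frad -0.6 Ftan -0.6 [628.2  41.4 263.8] [-0.1  0.4 -0.9] [0.05 0.   0.02]
6409 angle 0.26306820902461564
6395 angle 0.2624217992166374
```

View pics/end.png

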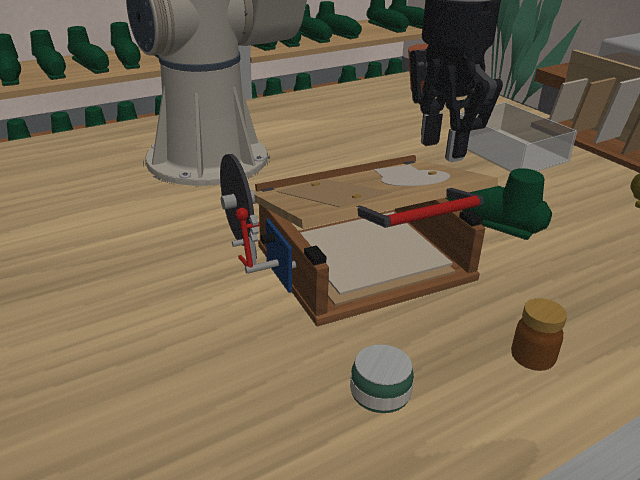

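The board rests in its lowest notch with the bar at (430,210). The pawl is in at (243,235), the gripper is clear above, and the tin, jar and last are where they were.

```bash
python3 -c "
from rig import job
print(job.sign_off())"
```

```text
the job is handed in; nothing more can be done
None
```

The board now rests in its lowest notch and the robot is clear of it. I handed the job in at about 24 s. One reading against the rubber stop was over the limit.

- **Raising:** I took the board by its bar from the second notch (0.456 rad) up to the stop at about 1.11 rad. A picture showed the pawl thrown out.
- **Lowering and setting:** I lowered it at up to about 0.36 rad/s onto the rests and pressed there with about 10 N. A picture showed the pawl back in. I then raised it to about 0.32 rad, let it down until the pawl carried it, opened the jaws and backed off.
- **Last checks:** With the board let go, the camera puts it at 0.263 rad. That is 0.19 rad below where it started, which is the first notch. The tool's contact force is about zero, and the tin, jar and shoe last look unmoved.
- **Over the limit:** The last step up to the stop read about 19 N along the bar's path. Roughly 2 to 3 N of that was the board's weight, so the stop took about 16 to 17 N, just over the 15 N limit and well above the advised 6 N. I backed off straight away.
- **Other forces:** A sideways pull of about 3 to 10 N towards the hinge stayed on the grip while the board was held, from a small arc misfit. I also pressed the pawl with about 6 N while feeling for the notch.

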